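Load the arbor post, then press the label holder home behind the shelf lip

ROBOT

A 6-joint arm with a two-finger parallel gripper is mounted at the origin on the work surface. World frame = base frame: x ahead of the robot, y to its left, z up, the work surface at z = 0. Lengths are in m, angles in rad, forces in N, time in s.
With the tool pointing down it reaches from about 0.3 to 0.775 m from the base axis. Payload 14.6 kg.
Tool frame: the origin (TCP) lies on the centre line of the jaws, within the pads' length; the fingertips stand 19 mm ahead of it and the grasp point (between the pads) is the TCP; z points along the fingers, y is the direction in which the jaws open and shut (so a half turn about z gives the same grasp; the last joint's range is limited). The gripper opens to 94 mm and grips with 3 to 60 N. Pads are 16 mm wide; open, the fingers measure 119 mm over their backs; the gripper's body (75 mm by 177 mm) begins 78 mm behind the grasp point.
Start: joints at [1.251, 0.3, 1.521, -0, 1.321, -0.067], TCP at [0.138, 0.533, 0.224] pointing down, gripper open.
Joint ranges: [-3.03, 3.03], [-0.79, 2.21], [0.23, 2.52], [-1.04, 4.18], [0, 3.07], [-2.55, 2.55]. Speed limits (rad/s): [2.22, 2.22, 2.57, 3.14, 3.14, 3.14].

INTERFACE

Orientations are given as [roll, pitch, yaw] about the fixed x, y, z axes, in that order (R = Rz(yaw) Ry(pitch) Rx(roll)).
In Python, from station import ctrl gives the robot as it stands. The module is installed in compiled form; this text tells all that it offers.
- The arm moves only by the shell command python3 -m creep 'ROWS' [FORCE]. ROWS is a JSON object of lists of equal length, an entry for each row: "translation": the shift along the world's x, y, z in mm, a list of three; "yaw": the turn about the world's z in rad; "gripper": the closure in counts, from 0 (fully open) to 255 (shut). A call has 1 to 5 rows; each row is the pose to reach, as a shift and turn from the pose measured when the call began; what a row does not reach only later rows make up. A row lasts 1/12 s, in which the tool goes at most 41.7 mm and 7.16 degrees, less where a joint would pass 70% of its speed; a pose out of reach is approached as far as the arm can. A call with a gripper value outside its range is refused whole. The fingers move at their own pace and stop on an object; FORCE is the grip in N (left out, the last holds). Time passes only in rows, so rows that repeat a pose let the fingers close. It gives the time, the measured TCP pose, the force and the opening at its end, in the units of the state.
- ctrl.get_obs(): the state, without advancing time (a new reading comes with each control period).
- ctrl.camera(name): name is "scene" or "top" or "wrist"; returns a dict with "pixels" (420x560x3 uint8, red, green, blue), "depth" (420x560 float32, m along the optical axis (not along the pixel's ray), 0 where there is no reading), "fx", "fy", "cx", "cy" (pixels), "R" (3x3) and "t" (3): a world point X has camera coordinates R X + t; the wrist camera has in their place "tool_from_camera" (4x4, takes a point from camera to tool coordinates, whose origin is the TCP and whose axes are the flange's). Camera axes: x right, y down, z forward; pixel columns grow to the right and rows downward; lengths in m; the calibration is good to about 2 mm. A picture is of the moment at which its call begins: read the wrist's pose just before it.
- ctrl.hand_in(): hands the job in, once; it reports no verdict.
The state is a dict: "time_s": time; "qpos": joint angles; "joint_vel": joint speeds; "tau": joint torques, N m; "ee_pos": TCP position; "eef_rot": TCP orientation; "force": force on the tool from outside, world axes, zero at the start; "moment": the same for the moment, N m; "grip_width": finger opening in m.
Only numpy, scipy, OpenCV 4.12 (cv2) and the standard library are available. Lean on these libraries where they do the work, as an engineer would, in place of code of your own. Each camera call takes 0.05 s, during which the arm holds its last target. There are 200 camera calls.

TASK

Stock the little green shelf: thread the big dark steel collar onto its post first and then the small brass bushing, each fully down and let go. Then take the label holder out of the wooden block, push it down behind the shelf's yellow lip until the sprung red strip under it is pressed to the bottom, and finish while still holding it pressed home there. Leave the tools and odds and ends lying around where they are.

Things in the scene. Friction and masses are not known exactly. Their poses are not given: they have to be found in the camera images.
- rack: Low green steel shelf fixed to the bench, placed and turned anew each time. Origin at bench level; x points from its lip edge to its back edge, y runs along the lip, z up. Shelf top 34 mm above the bench, x -49 to +85 mm, y -80 to +80 mm. The post stands on it at x +25 mm; the label channel and yellow lip run along its -x edge, centre line x -53 mm.
- post_foot (a point): Centre of the post where it meets the shelf top (34 mm above the bench). The steel post is 20 mm in diameter and 58 mm tall, its top 10 mm tapering to 10 mm in diameter.
- post_tip (a point): Top centre of the post, 92 mm above the bench.
- channel_mouth (a point): Middle of the label channel's mouth, 34 mm above the bench; axes as rack. The channel is an upright slot open at the top, 8 mm wide (x), 90 mm long (y, closed by end stops 34 mm high), between the shelf's 34 mm high edge (+x side) and the yellow lip (-x side), which is straight to 30 mm high, then flares outward to 41 mm high as a guide.
- seat (a joint): Sprung red strip on the floor of the label channel: how far it is pressed down (m), 0 = up, its top 16 mm above the bench (18 mm below the channel mouth), 0.008 = at its stop, top 8 mm above the bench. It gives from about 2 N, needs about 7 N at the stop, and springs up again when let go.
- flange: Big dark steel collar, outer diameter 58 mm, bore 25 mm, 18 mm tall, about 0.3 kg (varies), lying flat on the bench. Origin at the centre of its underside, z along the bore.
- bushing: Small brass bushing, outer diameter 42 mm, bore 25 mm, 18 mm tall, about 0.13 kg (varies), lying flat on the bench. Origin at the centre of its underside, z along the bore.
- block: Light wooden block 70 x 120 x 32 mm fixed to the bench (it does not move), with an upright slot 6 mm wide (x), 82 mm long (y), 22 mm deep in its top in which the label holder stands loosely. Origin at the centre of its underside.
- holder: Label holder: upright plate 76 mm wide (its y), 66 mm tall (its z), origin at the middle of its lower edge. Black grip rail at the top 10 mm thick (x) from 40 to 66 mm up, to be pinched across its thickness from above; below it a yellow plate 5 mm thick with white paper on both faces, narrowing to 3 mm thick in the lowest 8 mm. About 50 g. The same both ways round.
- wrench: Loose wrench lying on the bench; leave alone. Origin at its underside.
- spraycan: Spray can 60 mm in diameter, 150 mm tall, upright; leave alone. Origin at the centre of its underside.
- screwdriver: Loose screwdriver lying on the bench; leave alone. Origin at its underside.
- gasket: Thin black rubber ring, 44 mm across, 5 mm thick, flat on the bench; not for the post, leave alone. Origin at the centre of its underside.
- offcut: Steel bar offcut 180 x 30 x 30 mm; leave alone. Origin at the centre of its underside.
- tape: Yellow and black tape measure 65 x 37 x 60 mm; leave alone. Origin at the centre of its underside.
Not all that is in view belongs to the job. Of the things that look like the flange, take the one that is farthest to the robot's right at the start.

How it is judged:
By the outcome, as a careful person would: the job done as asked, in the order asked, and still so for the second after the job is handed in, while the arm keeps its last pose, push and grip.
It also fails if it takes over 72 s, if anything falls off the work surface, if the arm or the gripper's body presses on something with over 40 N, if the wrist force passes 120 N, or if a joint passes its speed limit or range.

## Working session

There is one attempt and no reset: what is moved stays moved. The work goes in short steps, Python scripts to look and compute and a shell command to move; the robot and the scene stay as the last step left them, time stands still between calls to the robot, and variables do not carry over. Pictures are saved under pics/ and viewed, about 8 in all and at most 12, crops included, and the job is handed in when it is done.

```bash
mkdir -p pics; cat > h.py <<'E'
import numpy as np,cv2
from station import ctrl
from scipy.spatial.transform import Rotation as Ro
def obs():
    o=ctrl.get_obs(); return o
def shot(name,fn=None):
    o=ctrl.get_obs(); c=ctrl.camera(name)
    if name=="wrist":
        T=np.eye(4);T[:3,:3]=Ro.from_euler('xyz',o['eef_rot']).as_matrix();T[:3,3]=o['ee_pos']
        W=T@np.array(c['tool_from_camera'])
        c['C2W']=W
    else:
        W=np.eye(4);W[:3,:3]=np.array(c['R']).T;W[:3,3]=-np.array(c['R']).T@np.array(c['t']);c['C2W']=W
    if fn: cv2.imwrite(fn,c['pixels'][:,:,::-1])
    return c
def ray(c,u,v,z):
    d=c['C2W'][:3,:3]@np.array([(u-c['cx'])/c['fx'],(v-c['cy'])/c['fy'],1]);o=c['C2W'][:3,3]
    return o+d*(z-o[2])/d[2]
def proj(c,X):
    p=np.linalg.inv(c['C2W'])@np.append(X,1);return c['fx']*p[0]/p[2]+c['cx'],c['fy']*p[1]/p[2]+c['cy']
def cloud(c):
    v,u=np.mgrid[:420,:560];d=c['depth']
    P=np.stack([(u-c['cx'])/c['fx']*d,(v-c['cy'])/c['fy']*d,d],-1)
    return P@c['C2W'][:3,:3].T+c['C2W'][:3,3]
E
python3 - <<'E'
from h import *
import pickle
for n in ("scene","top","wrist"):
    c=shot(n,f"pics/{n}0.png");pickle.dump(c,open(n+"0.pkl","wb"))
    print(n,c['fx'],c['C2W'].round(3).tolist())
a=[cv2.imread(f"pics/{n}0.png") for n in("top","scene")]
o=ctrl.get_obs();print(o)
E
```

```text
scene 414.1428940212525 [[-0.481, 0.727, -0.49, 1.146], [0.877, 0.406, -0.258, 0.308], [0.011, -0.554, -0.833, 1.172], [0.0, 0.0, 0.0, 1.0]]
top 429.00805021140604 [[0.033, -0.979, 0.2, 0.304], [-0.999, -0.032, 0.006, -0.047], [0.001, -0.2, -0.98, 1.225], [0.0, 0.0, 0.0, 1.0]]
wrist 335.2014248849671 [[0.25, 0.93, 0.27, 0.059], [0.968, -0.24, -0.071, 0.554], [-0.001, 0.279, -0.96, 0.385], [0.0, 0.0, 0.0, 1.0]]
{'time_s': 0.15, 'qpos': array([ 1.25141907e+00,  3.00303481e-01,  1.52142310e+00,  6.78525286e-06,
        1.32068806e+00, -6.65646950e-02]), 'joint_vel': array([ 0.00068248, -0.00308975, -0.0032659 ,  0.00011474,  0.00229797,
       -0.00079239]), 'tau': array([ 1.34118571e-03, -5.31954002e+01, -3.52819383e+01,  7.08935084e-02,
        2.35978916e-02, -8.47414913e-05]), 'ee_pos': array([0.13749779, 0.53235493, 0.2240451 ]), 'eef_rot': array([-3.14077292e+00, -6.12333104e-05,  2.88877838e+00]), 'force': array([ 0.31762083, -0.36572635, -1.0459018 ]), 'moment': array([0.00648135, 0.03960097, 0.01730923]), 'grip_width': 0.09399617544538981}
```

View pics/top0.png

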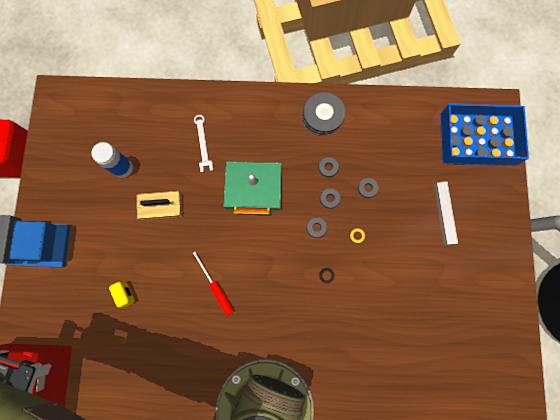

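View pics/scene0.png

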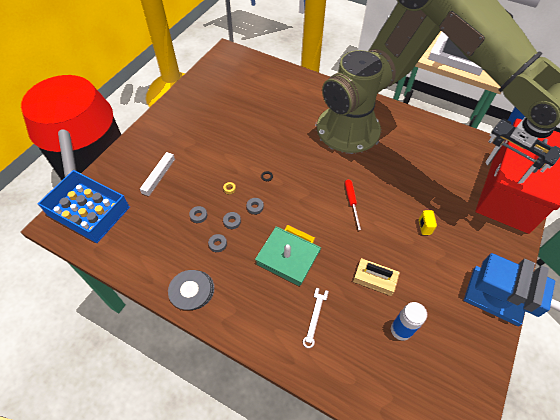

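Top view: four look-alike collars at (328,167), (368,187), (330,198) and (316,227). The rightmost is (368,187). The brass bushing is at (357,236), the shelf at (252,185), the block at (158,205). The scene view agrees.

```bash
python3 - <<'E'
from h import *
import pickle
for n in("top","scene"):
    c=pickle.load(open(n+"0.pkl","rb"));img=c['pixels'];hsv=cv2.cvtColor(img,cv2.COLOR_RGB2HSV);P=cloud(c)
    near=lambda z0,z1:((P[...,2]>z0)&(P[...,2]<z1)&(abs(P[...,1])<.6)&(P[...,0]>.15)&(P[...,0]<.9)).astype(np.uint8)
    H,S,V=[hsv[...,i].astype(int) for i in range(3)]
    def comps(m,z,name,mina=60,maxa=6000):
        cs,_=cv2.findContours(m.astype(np.uint8),cv2.RETR_EXTERNAL,cv2.CHAIN_APPROX_NONE)
        for k in cs:
            if not mina<cv2.contourArea(k)<maxa: continue
            W=np.array([ray(c,u,v,z)[:2] for u,v in k[:,0]],np.float32)
            r=cv2.minAreaRect(W*1000);(x,y),rad=cv2.minEnclosingCircle(W*1000)
            print(n,name,k[:,0].mean(0).round(),"rect",np.round(r[0],1),np.round(r[1],1),round(r[2],1),"circ",round(x,1),round(y,1),round(rad,1))
    comps((S<70)&(V>50)&(V<140)&(near(.008,.03)>0),.018,"collar",100,900)
    comps((H>20)&(H<33)&(S>150)&(V>120)&(near(.005,.03)>0),.018,"brass",50,900)
    comps((H>60)&(H<90)&(S>80)&(near(.015,.05)>0),.034,"shelf",500)
    comps((H>10)&(H<30)&(S>50)&(V>130)&(near(.024,.045)>0),.032,"block")
    comps((V<70)&(near(.045,.09)>0),.076,"rail",40)
    comps((S<90)&(near(.06,.105)>0),.092,"post",10)
E
```

```text
top collar [317. 227.] rect [ 492.1 -128.5] [54.7 54.1] 1.3 circ 493.0 -128.4 28.3
top collar [330. 198.] rect [ 579.2 -164.4] [53.2 55. ] 1.9 circ 579.2 -164.8 28.5
top collar [440. 214.] rect [ 543.7 -481.3] [175.6   8.2] 7.3 circ 543.8 -482.3 87.8
top collar [368. 188.] rect [ 614. -274.] [53.1 55.6] 46.4 circ 614.0 -274.0 29.0
top collar [328. 167.] rect [ 675.  -158.8] [55.  52.7] 1.0 circ 673.4 -159.4 29.1
top brass [357. 235.] rect [ 472.9 -243.6] [37.3 34. ] 0.1 circ 473.1 -243.6 19.4
top shelf [252. 185.] rect [605.8  58.9] [136.9 157.9] 0.2 circ 605.6 58.8 103.5
top block [251. 211.] rect [532.5  58.8] [ 17.2 101.4] 0.1 circ 533.8 58.8 51.2
top block [157. 205.] rect [540.9 324.9] [ 70. 122.] 6.5 circ 541.1 325.3 68.5
top rail [ 52. 242.] rect [420.6 586.9] [96.9 10. ] 0.0 circ 420.7 587.7 48.6
top rail [155. 202.] rect [538.5 318.7] [14.  76.4] 6.8 circ 539.0 318.8 38.6
top post [155. 202.] rect [536.1 315.1] [12.6 72.7] 6.4 circ 537.1 315.2 36.4
top post [251. 179.] rect [608.4  57.8] [22.7 16.4] 2.7 circ 608.8 58.0 12.1
scene collar [216. 243.] rect [ 685.4 -156.1] [45.7 58.1] 8.7 circ 680.7 -157.6 30.9
scene collar [200. 215.] rect [ 618.6 -266.9] [61.3 45.4] 6.6 circ 619.1 -270.9 30.7
scene brass [229. 187.] rect [ 474.1 -242.7] [39.1 34.6] 32.2 circ 474.1 -242.7 19.9
scene shelf [288. 255.] rect [614.3  60.8] [143.5 160.6] 0.3 circ 611.5 60.2 102.4
scene block [375. 276.] rect [545.7 325.3] [ 75. 120.] 6.2 circ 545.7 325.0 68.7
scene block [299. 233.] rect [529.5  58. ] [21.1 98.7] 1.0 circ 532.1 58.1 49.8
scene rail [379. 270.] rect [549.2 326.1] [20.2 73.7] 6.4 circ 551.4 326.3 37.5
scene post [380. 269.] rect [556.2 325.6] [17.6 72.6] 6.6 circ 555.0 325.5 36.3
scene post [287. 249.] rect [625.3  63.4] [29.9 17.7] 28.4 circ 625.5 63.2 15.1
```

```bash
A='{"x":1}'
python3 -m creep '{"translation":[[102,-172,0],[102,-172,0],[102,-172,0],[102,-172,0],[102,-172,0]],"yaw":[-0.33,-0.33,-0.33,-0.33,-0.33],"gripper":[0,0,0,0,0]}'
python3 -m creep '{"translation":[[102,-172,0],[102,-172,0],[102,-172,0],[102,-172,0],[102,-172,0]],"yaw":[-0.33,-0.33,-0.33,-0.33,-0.33],"gripper":[0,0,0,0,0]}'
python3 -m creep '{"translation":[[102,-172,0],[102,-172,0],[102,-172,0],[102,-172,0],[102,-172,0]],"yaw":[-0.33,-0.33,-0.33,-0.33,-0.33],"gripper":[0,0,0,0,0]}'
python3 -m creep '{"translation":[[102,-172,0],[102,-172,0],[102,-172,0],[102,-172,0],[102,-172,0]],"yaw":[-0.33,-0.33,-0.33,-0.33,-0.33],"gripper":[0,0,0,0,0]}'
```

```text
time_s: 0.57
ee_pos: [0.2401, 0.3581, 0.2239]
eef_rot: [-3.14, 0.0, 2.558]
force: [-0.0, 0.0, 0.4]
grip_width: 0.0939
time_s: 0.98
ee_pos: [0.3427, 0.1838, 0.224]
eef_rot: [-3.141, 0.0, 2.227]
force: [1.1, 0.3, 0.5]
grip_width: 0.094
time_s: 1.4
ee_pos: [0.4454, 0.0093, 0.224]
eef_rot: [-3.141, 0.0, 1.896]
force: [0.1, 1.3, 0.9]
grip_width: 0.094
time_s: 1.82
ee_pos: [0.5481, -0.1652, 0.2235]
eef_rot: [-3.14, 0.0, 1.564]
force: [0.2, 0.7, 1.0]
grip_width: 0.094
```

```bash

python3 -m creep '{"translation":[[66,-109,-40],[66,-109,-40],[66,-109,-40],[66,-109,-40],[66,-109,-40]],"yaw":[0.007,0.007,0.007,0.007,0.007],"gripper":[0,0,0,0,0]}'
cat > look.py <<'E'
from h import *
import sys
# look.py name file : wrist picture, grip-free rings at height z
c=shot("wrist",sys.argv[1]);z=float(sys.argv[2]);what=sys.argv[3]
o=ctrl.get_obs();hsv=cv2.cvtColor(c['pixels'],cv2.COLOR_RGB2HSV).astype(int);H,S,V=hsv[...,0],hsv[...,1],hsv[...,2];P=cloud(c)
zz=(P[...,2]>z-.007)&(P[...,2]<z+.007)&(c['depth']>0)
col={'dark':(S<90)&(V<160),'brass':(H>18)&(H<35)&(S>120),'any':S>=0,'black':V<70}[what]
cs,_=cv2.findContours((zz&col).astype(np.uint8),cv2.RETR_EXTERNAL,cv2.CHAIN_APPROX_NONE)
for k in cs:
    if cv2.contourArea(k)<150: continue
    W=np.array([ray(c,u,v,z)[:2] for u,v in k[:,0]],np.float32)*1000
    r=cv2.minAreaRect(W);(x,y),rad=cv2.minEnclosingCircle(W)
    print(k[:,0].mean(0).round(),"rect",np.round(r[0],1),np.round(r[1],1),round(r[2],1),"circ",round(x,1),round(y,1),round(rad,1))
print("tcp",o['ee_pos'].round(4),o['eef_rot'].round(3),o['grip_width'].round(4))
E
python3 look.py pics/w1.png 0.018 dark
```

```text
time_s: 2.23
ee_pos: [0.6138, -0.2763, 0.1805]
eef_rot: [-3.137, -0.001, 1.569]
force: [-0.4, -0.1, -0.0]
grip_width: 0.0936
[284. 188.] rect [ 616.8 -274.1] [56.8 57.2] 0.0 circ 616.9 -274.5 29.0
[166.  44.] rect [ 512.4 -137.2] [55.4 24. ] 62.6 circ 502.0 -131.8 27.7
[479.  62.] rect [ 797.4 -156.4] [ 29.8 102.3] 13.3 circ 809.9 -153.4 51.2Traceback (most recent call last):
  File "look.py", line 14, in <module>
    print("tcp",o['ee_pos'].round(4),o['eef_rot'].round(3),o['grip_width'].round(4))
                                                           ^^^^^^^^^^^^^^^^^^^^^
AttributeError: 'float' object has no attribute 'round'
```

View pics/w1.png

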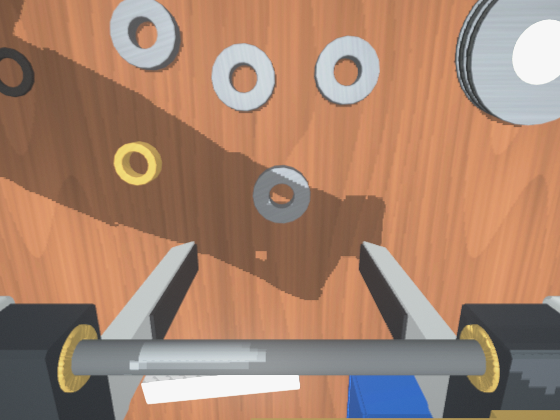

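Wrist view: the chosen collar is at (282,193) between the fingers. It is the rightmost of the four, and its measured position of (617,-274) mm agrees with the top view.

```bash
sed -i "s/o\['grip_width'\].round(4)/round(o['grip_width'],4)/" look.py
python3 -m creep '{"translation":[[2,2,-40],[2,2,-80],[2,2,-120],[2,2,-148],[2,2,-157.5]],"yaw":[0,0,0,0,0],"gripper":[0,0,0,0,0]}'
python3 -m creep '{"translation":[[0,0,-0.5],[0,0,-0.5],[0,0,-0.5],[0,0,-0.5],[0,0,-0.5]],"yaw":[0,0,0,0,0],"gripper":[255,255,255,255,255]}' 35
python3 -m creep '{"translation":[[0,0,0],[0,0,0],[0,0,0],[0,0,0],[0,0,0]],"yaw":[0,0,0,0,0],"gripper":[255,255,255,255,255]}' 35
```

```text
time_s: 2.7
ee_pos: [0.6138, -0.2705, 0.0208]
eef_rot: [-3.134, -0.003, 1.571]
force: [0.3, -0.3, -0.6]
grip_width: 0.0938
time_s: 3.12
ee_pos: [0.6146, -0.2707, 0.0222]
eef_rot: [-3.136, -0.002, 1.571]
force: [0.3, 0.3, -0.0]
grip_width: 0.0642
time_s: 3.53
ee_pos: [0.6149, -0.2709, 0.023]
eef_rot: [-3.137, -0.002, 1.571]
force: [-1.0, 0.4, 5.7]
grip_width: 0.0568
```

```bash

python3 -m creep '{"translation":[[0,0,25],[0,0,60],[0,30,95],[0,70,120],[0,110,120]],"yaw":[0,0,0,0,0],"gripper":[255,255,255,255,255]}' 35
python3 -m creep '{"translation":[[0,40,0],[0,80,0],[0,110,0],[0,125,0],[0,125,0]],"yaw":[0,0,0,0,0],"gripper":[255,255,255,255,255]}' 35
python3 look.py pics/w2.png 0.034 any
```

```text
time_s: 3.95
ee_pos: [0.6157, -0.1682, 0.1464]
eef_rot: [3.141, 0.0, 1.569]
force: [1.7, -0.1, -2.3]
grip_width: 0.0565
time_s: 4.37
ee_pos: [0.6155, -0.0403, 0.146]
eef_rot: [-3.141, -0.0, 1.572]
force: [0.1, -0.5, -3.8]
grip_width: 0.0566
[254.  89.] rect [599.7  49. ] [154.4 139.1] 0.4 circ 604.6 48.9 99.4
tcp [ 0.6156 -0.0423  0.146 ] [-3.141  0.     1.571] 0.0566
```

View pics/w2.png

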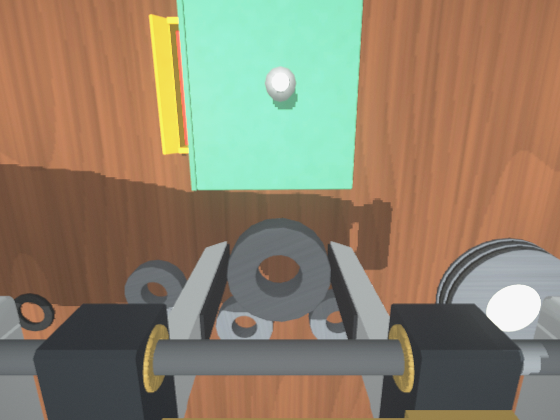

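Wrist view: the collar is held square between the pads, centred near (279,265). The post tip is at (281,82), with the red strip and yellow lip at about (175,85).

```bash
cat > held.py <<'E'
from h import *
import sys
# ring in hand: top face z, centre rel. to TCP ; post tip & shelf edges
fn=sys.argv[1];top=float(sys.argv[2])
o=ctrl.get_obs();c=shot("wrist",fn);P=cloud(c);d=c['depth']>0;tcp=o['ee_pos']
R=P-tcp
m=d&(abs(R[...,0])<.027)&(abs(R[...,1])<.04)&(abs(R[...,2]-top)<.006)
cs,hi=cv2.findContours(m.astype(np.uint8),cv2.RETR_CCOMP,cv2.CHAIN_APPROX_NONE)
print("ring z rel",np.median(R[m][:,2]).round(4))
for k,h in zip(cs,hi[0]):
    if cv2.contourArea(k)<150: continue
    W=np.array([ray(c,u,v,tcp[2]+np.median(R[m][:,2]))[:2]-tcp[:2] for u,v in k[:,0]],np.float32)*1000
    print("hole" if h[3]>=0 else "outer",np.round(cv2.minAreaRect(W)[0:2],1).tolist(),np.round(cv2.fitEllipse(W)[0:2],1).tolist())
m=d&(P[...,2]>.0885)&(P[...,2]<.097)&(P[...,1]>tcp[1]+.05)
vv,uu=np.nonzero(m)
if len(vv): print("tip px",uu.mean(),vv.mean(),len(vv),(ray(c,uu.mean(),vv.mean(),.092)*1000).round(1))
m=d&(abs(P[...,2]-.034)<.004)&(P[...,1]>0)&(P[...,1]<.12);Q=P[m];print("shelf x range",np.percentile(Q[:,0],[.5,99.5]).round(4),"ymin",Q[:,1].min().round(4))
print(tcp.round(4))
E
python3 held.py pics/w3.png -0.005
```

```text
ring z rel -0.0047
outer [[0.1, -3.2], [59.0, 54.1]] [[0.6, -3.3], [55.2, 58.8]]
hole [[1.0, -2.5], [23.1, 23.5]] [[0.8, -2.5], [22.5, 24.0]]
tip px 279.90909090909093 77.69617224880383 418 [617.  59.  92.]
shelf x range [0.5302 0.6761] ymin 0.0
[ 0.6156 -0.0423  0.146 ]
```

```bash

python3 -m creep '{"translation":[[-0.5,40,0],[-0.5,75,0],[-0.5,100,-7],[-0.5,104,-14],[-0.5,104,-14]],"yaw":[0,0,0,0,0],"gripper":[255,255,255,255,255]}' 35
python3 -m creep '{"translation":[[0,0,0],[0,0,0]],"yaw":[0,0],"gripper":[255,255]}' 35
python3 held.py pics/w4.png -0.005
python3 - <<'E'
import cv2;i=cv2.imread('pics/w4.png');cv2.imwrite('pics/w4c.png',cv2.resize(i[180:360,180:380],None,fx=3,fy=3))
E
```

```text
time_s: 4.88
ee_pos: [0.6146, 0.0602, 0.1302]
eef_rot: [-3.139, 0.001, 1.57]
force: [-0.3, -0.8, -4.0]
grip_width: 0.056
time_s: 5.05
ee_pos: [0.6147, 0.0583, 0.13]
eef_rot: [-3.138, 0.001, 1.568]
force: [0.2, -0.4, -3.6]
grip_width: 0.0566
ring z rel -0.0047
outer [[0.0, -3.3], [54.0, 59.1]] [[0.5, -3.3], [55.2, 58.8]]
hole [[0.7, -2.4], [23.3, 23.5]] [[0.8, -2.5], [22.4, 24.1]]
shelf x range [0.53  0.676] ymin 0.0001
[0.6147 0.0583 0.13  ]
```

View pics/w4c.png

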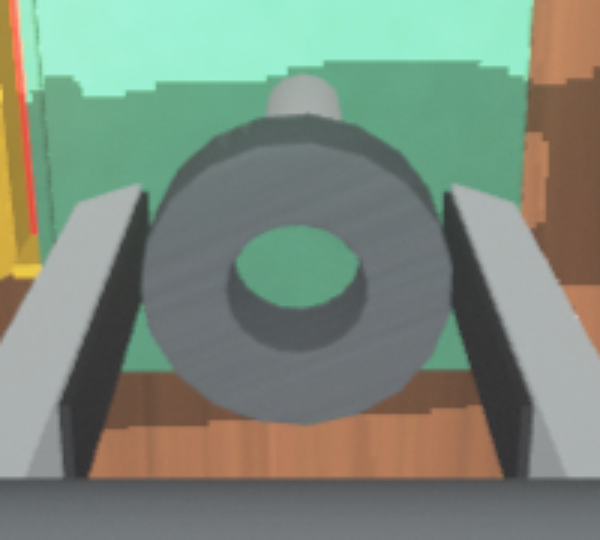

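```bash

python3 - <<'E'
from h import *
c=shot("wrist","pics/w5.png");print(c['C2W'].round(3).tolist())
for u,v in((281,206.7),(281,210)): print(ray(c,u,v,.092).round(4))
o=ctrl.get_obs();print(o['ee_pos'].round(4),proj(c,[.615,.059,.092]))
import pickle
for n in("top","scene"):
    k=pickle.load(open(n+"0.pkl","rb"));print(n,proj(k,[.615,.059,.092]),proj(k,[.615,.059,.034]),proj(k,[.615,.075,.092]))
    cv2.imwrite(f"pics/p{n}.png",cv2.resize(k['pixels'][{'top':slice(150,220),'scene':slice(220,290)}[n],{'top':slice(215,295),'scene':slice(250,330)}[n],::-1],None,fx=5,fy=5,interpolation=0))
a=cv2.imread("pics/ptop.png");b=cv2.imread("pics/pscene.png");cv2.imwrite("pics/pp.png",np.hstack([a,b]))
E
```

```text
[[1.0, -0.001, -0.004, 0.616], [-0.003, -0.96, -0.281, 0.141], [-0.003, 0.281, -0.96, 0.291], [0.0, 0.0, 0.0, 1.0]]
[0.617  0.0838 0.092 ]
[0.617  0.0817 0.092 ]
[0.6149 0.0587 0.1305] (np.float64(277.82461651390787), np.float64(244.02592892374867))
top (np.float64(250.66758313956743), np.float64(176.64320221598038)) (np.float64(252.28114652818823), np.float64(182.06556251202)) (np.float64(244.82113136520644), np.float64(176.4580894708956))
scene (np.float64(287.33877209997354), np.float64(245.14204825621977)) (np.float64(286.8035727862298), np.float64(254.17305126572126)) (np.float64(292.1310458226647), np.float64(247.4761522191622))
```

View pics/pp.png

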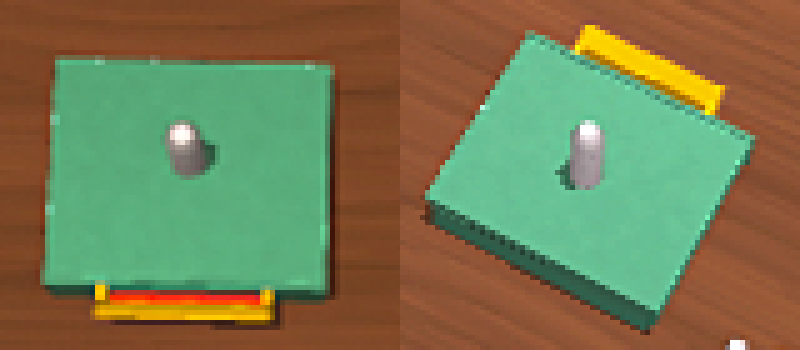

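Both fixed views put the tip at about (615,58.5). The wrist view shows the foot of the post behind the ring near (281,207), which agrees. I'll correct by (+1,+3) and go down.

```bash

python3 -m creep '{"translation":[[1,3,0],[1,3,-5],[1,3,-15],[1,3,-25],[1,3,-32]],"yaw":[0.002,0.002,0.002,0.002,0.002],"gripper":[255,255,255,255,255]}' 35
python3 -m creep '{"translation":[[0,0,0],[0,0,0]],"yaw":[0,0],"gripper":[255,255]}' 35
```

```text
time_s: 5.57
ee_pos: [0.6153, 0.0616, 0.0965]
eef_rot: [-3.137, 0.001, 1.57]
force: [-0.0, 0.4, -4.1]
grip_width: 0.0563
time_s: 5.73
ee_pos: [0.615, 0.0617, 0.0955]
eef_rot: [-3.136, 0.001, 1.57]
force: [0.2, 0.7, -3.6]
grip_width: 0.0566
```

```bash

python3 -m creep '{"translation":[[0,0,-10],[0,0,-20],[0,0,-30],[0,0,-36],[0,0,-38]],"yaw":[0,0,0,0,0],"gripper":[255,255,255,255,255]}' 35
python3 -m creep '{"translation":[[0,0,0],[0,0,0]],"yaw":[0,0],"gripper":[255,255]}' 35
```

```text
time_s: 6.15
ee_pos: [0.6147, 0.0619, 0.0569]
eef_rot: [-3.135, 0.001, 1.57]
force: [-8.7, 2.2, 16.3]
grip_width: 0.0565
time_s: 6.32
ee_pos: [0.6147, 0.0619, 0.057]
eef_rot: [-3.135, 0.001, 1.57]
force: [-1.3, 0.4, 1.4]
grip_width: 0.0564
```

```bash

python3 -m creep '{"translation":[[0,0,0],[0,0,0],[0,0,0],[0,0,0],[0,0,0]],"yaw":[0,0,0,0,0],"gripper":[0,0,0,0,0]}'
python3 -m creep '{"translation":[[0,0,30],[0,0,65],[0,0,100],[0,0,125],[0,-30,130]],"yaw":[0,0,0,0,0],"gripper":[0,0,0,0,0]}'
python3 -m creep '{"translation":[[-16,-35,0],[-32,-70,0],[-48,-105,0],[-64,-140,0],[-80,-175,0]],"yaw":[0,0,0,0,0],"gripper":[0,0,0,0,0]}'
python3 -m creep '{"translation":[[-20,-32,0],[-40,-64,0],[-55,-85,0],[-61,-95,0],[-61,-95,0]],"yaw":[0,0,0,0,0],"gripper":[0,0,0,0,0]}'
python3 look.py pics/w6.png 0.018 brass
```

```text
time_s: 6.73
ee_pos: [0.6147, 0.0619, 0.057]
eef_rot: [-3.135, 0.001, 1.57]
force: [-0.2, -0.0, -0.2]
grip_width: 0.0861
time_s: 7.15
ee_pos: [0.6161, 0.035, 0.1923]
eef_rot: [3.141, 0.0, 1.574]
force: [1.3, 0.6, -0.7]
grip_width: 0.0938
time_s: 7.57
ee_pos: [0.5351, -0.1414, 0.1925]
eef_rot: [3.141, 0.0, 1.574]
force: [0.0, -0.4, 0.4]
grip_width: 0.094
time_s: 7.98
ee_pos: [0.4732, -0.238, 0.1927]
eef_rot: [3.141, 0.001, 1.572]
force: [0.7, -0.0, 0.4]
grip_width: 0.0943
[279. 198.] rect [ 474.2 -242.5] [40.3 41.7] 1.0 circ 474.6 -242.5 21.1
tcp [ 0.474  -0.2368  0.1926] [3.141 0.    1.573] 0.094
```

```bash

python3 -m creep '{"translation":[[0,-7,-40],[0,-7,-80],[0,-7,-120],[0,-7,-158],[0,-7,-169]],"yaw":[0,0,0,0,0],"gripper":[0,0,0,0,0]}'
python3 -m creep '{"translation":[[0,0,0],[0,0,0],[0,0,0],[0,0,0],[0,0,0]],"yaw":[0,0,0,0,0],"gripper":[255,255,255,255,255]}' 35
python3 -m creep '{"translation":[[0,0,0],[0,0,0],[0,0,0],[0,0,0],[0,0,0]],"yaw":[0,0,0,0,0],"gripper":[255,255,255,255,255]}' 35
```

```text
time_s: 8.45
ee_pos: [0.4727, -0.2412, 0.0189]
eef_rot: [-3.137, -0.003, 1.574]
force: [-31.6, 11.8, 98.1]
grip_width: 0.0936
time_s: 8.87
ee_pos: [0.4733, -0.2408, 0.0196]
eef_rot: [-3.138, -0.003, 1.575]
force: [-0.6, -0.2, 0.4]
grip_width: 0.064
time_s: 9.28
ee_pos: [0.4733, -0.2408, 0.0197]
eef_rot: [-3.138, -0.003, 1.575]
force: [0.2, 0.9, 3.0]
grip_width: 0.0414
```

```bash

python3 -m creep '{"translation":[[0,0,25],[0,0,60],[0,0,95],[0,0,118],[15,30,126]],"yaw":[0,0,0,0,0],"gripper":[255,255,255,255,255]}' 35
python3 -m creep '{"translation":[[16,35,0],[32,70,0],[48,105,0],[64,140,0],[80,170,0]],"yaw":[0,0,0,0,0],"gripper":[255,255,255,255,255]}' 35
python3 -m creep '{"translation":[[16,35,0],[32,70,0],[42,90,0],[45,98,0],[45,98,0]],"yaw":[0,0,0,0,0],"gripper":[255,255,255,255,255]}' 35
python3 -m creep '{"translation":[[0,0,0],[0,0,0]],"yaw":[0,0],"gripper":[255,255]}' 35
python3 held.py pics/w7.png -0.002
```

```text
time_s: 9.7
ee_pos: [0.4882, -0.2142, 0.1496]
eef_rot: [3.141, 0.0, 1.571]
force: [1.2, 0.1, -0.6]
grip_width: 0.0411
time_s: 10.12
ee_pos: [0.5685, -0.0419, 0.1494]
eef_rot: [-3.141, 0.0, 1.571]
force: [1.2, -0.6, -0.9]
grip_width: 0.0416
time_s: 10.53
ee_pos: [0.6136, 0.0575, 0.1488]
eef_rot: [-3.141, 0.0, 1.574]
force: [-0.7, -0.5, -1.7]
grip_width: 0.0413
time_s: 10.7
ee_pos: [0.6131, 0.0563, 0.1486]
eef_rot: [-3.14, 0.0, 1.573]
force: [-0.2, -1.3, -0.6]
grip_width: 0.0412
ring z rel -0.0017
outer [[-2.7, -0.5], [43.0, 52.8]] [[0.4, -0.3], [42.3, 48.4]]
hole [[0.5, -0.6], [23.1, 23.1]] [[0.6, -0.8], [22.2, 24.0]]
shelf x range [0.53   0.6764] ymin 0.0001
[0.6131 0.0563 0.1486]
```

View pics/w7.png

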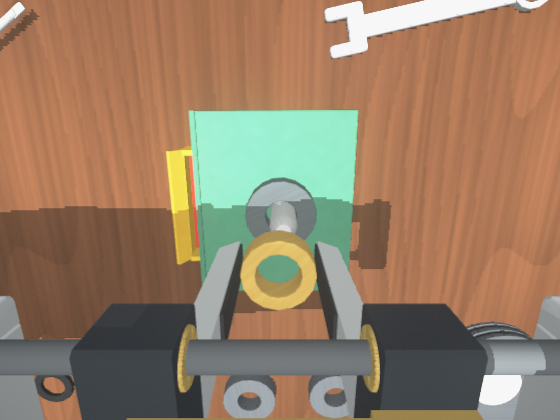

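The collar lies flat on the shelf around the post at (281,213). The bushing is held square at (278,268), just short of the post.

```bash

python3 -m creep '{"translation":[[2,3.5,-10],[2,3.5,-25],[2,3.5,-38],[2,3.5,-48],[2,3.5,-55]],"yaw":[-0.002,-0.002,-0.002,-0.002,-0.002],"gripper":[255,255,255,255,255]}' 35
python3 -m creep '{"translation":[[0,0,0],[0,0,0]],"yaw":[0,0],"gripper":[255,255]}' 35
```

```text
time_s: 11.17
ee_pos: [0.6152, 0.0597, 0.0926]
eef_rot: [-3.14, -0.001, 1.57]
force: [1.4, 3.5, 2.1]
grip_width: 0.0414
time_s: 11.33
ee_pos: [0.6151, 0.0599, 0.092]
eef_rot: [-3.14, -0.001, 1.57]
force: [1.9, 3.9, -3.5]
grip_width: 0.0411
```

```bash

python3 -m creep '{"translation":[[0.7,1.5,0],[0.7,1.5,-6],[0.7,1.5,-12],[0.7,1.5,-17],[0.7,1.5,-20]],"yaw":[0,0,0,0,0],"gripper":[255,255,255,255,255]}' 35
python3 -m creep '{"translation":[[0,0,0],[0,0,0]],"yaw":[0,0],"gripper":[255,255]}' 35
```

```text
time_s: 11.75
ee_pos: [0.6155, 0.0613, 0.0715]
eef_rot: [-3.139, -0.001, 1.57]
force: [-16.8, -1.1, 37.6]
grip_width: 0.0414
time_s: 11.92
ee_pos: [0.6154, 0.0612, 0.0717]
eef_rot: [-3.138, -0.001, 1.57]
force: [-3.1, 0.1, 4.2]
grip_width: 0.0416
```

```bash

python3 -m creep '{"translation":[[0,0,0],[0,0,0],[0,0,0],[0,0,0],[0,0,0]],"yaw":[0,0,0,0,0],"gripper":[0,0,0,0,0]}'
python3 -m creep '{"translation":[[0,0,20],[0,0,55],[0,0,90],[0,0,115],[0,20,120]],"yaw":[0,0,0,0,0],"gripper":[0,0,0,0,0]}'
python3 -m creep '{"translation":[[-10,38,0],[-20,76,0],[-30,114,0],[-40,152,0],[-50,175,0]],"yaw":[0.02,0.04,0.06,0.08,0.11],"gripper":[0,0,0,0,0]}'
python3 -m creep '{"translation":[[-10,30,0],[-20,55,0],[-25,66,0],[-25,66,0],[-25,66,0]],"yaw":[0,0,0,0,0],"gripper":[0,0,0,0,0]}'
python3 look.py pics/w8.png 0.076 black;python3 look.py pics/w9.png 0.032 any
```

```text
time_s: 12.33
ee_pos: [0.6154, 0.0612, 0.0716]
eef_rot: [-3.138, -0.001, 1.57]
force: [0.2, -0.3, -0.1]
grip_width: 0.0714
time_s: 12.75
ee_pos: [0.6169, 0.0792, 0.1969]
eef_rot: [3.138, -0.001, 1.567]
force: [0.8, -0.5, 0.0]
grip_width: 0.0941
time_s: 13.17
ee_pos: [0.5659, 0.2573, 0.1969]
eef_rot: [3.138, -0.001, 1.679]
force: [-0.4, -0.4, -0.4]
grip_width: 0.0944
time_s: 13.58
ee_pos: [0.541, 0.3229, 0.1968]
eef_rot: [3.138, -0.001, 1.68]
force: [0.1, -1.0, -0.3]
grip_width: 0.0939
[280. 225.] rect [544.9 308.1] [ 8.1 40.3] 6.2 circ 544.9 308.1 20.6
tcp [0.5414 0.3223 0.1969] [ 3.138e+00 -1.000e-03  1.679e+00] 0.094
[296. 394.] rect [603.5  76. ] [154.7  66.4] 6.0 circ 603.3 76.0 84.1
[279. 189.] rect [543.3 326.1] [ 69.8 119.8] 6.5 circ 543.3 325.8 68.7
[33. 88.] rect [306.1 395. ] [66.1 31.9] 60.3 circ 297.2 400.0 33.5
[391.  80.] rect [635.5 441.6] [21.1 56. ] 19.7 circ 645.4 445.1 28.0
tcp [0.5416 0.322  0.1969] [ 3.138e+00 -1.000e-03  1.678e+00] 0.0936
```

View pics/w8.png

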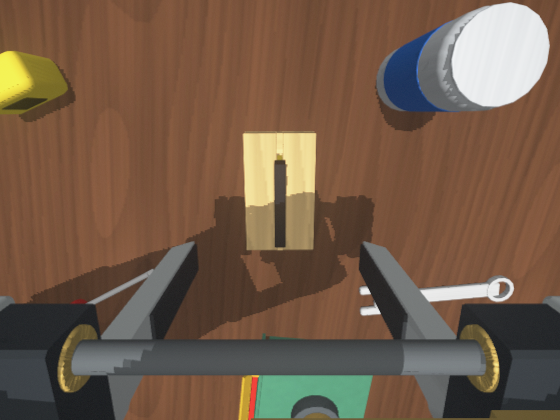

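Wrist view: the rail runs from (280,160) to (280,247), upright in the block, with open fingers either side. The can at (450,60) is clear.

```bash

python3 - <<'E'
from h import *
c=shot("wrist")
for v in(160,203,247):print((ray(c,280,v,.076)*1000).round(1))
m=(c['pixels'].max(2)<75)&(np.arange(560)[None]>260)&(np.arange(560)[None]<300)&(np.arange(420)[:,None]>140)&(np.arange(420)[:,None]<255)
v,u=np.nonzero(m);print(np.percentile(v,[1,99]),np.median(u))
E
```

```text
[539.5 364.4  76. ]
[543.6 327.2  76. ]
[548.1 286.1  76. ]
[160. 245.] 279.0
```

```bash

python3 -m creep '{"translation":[[1,3,-40],[1,3,-75],[1,3,-105],[1,3,-122],[1,3,-128]],"yaw":[0,0,0,0,0],"gripper":[0,0,0,0,0]}'
python3 -m creep '{"translation":[[0,0,-1],[0,0,-1],[0,0,-1],[0,0,-1],[0,0,-1]],"yaw":[0,0,0,0,0],"gripper":[255,255,255,255,255]}' 40
python3 -m creep '{"translation":[[0,0,0],[0,0,0],[0,0,0],[0,0,0],[0,0,0]],"yaw":[0,0,0,0,0],"gripper":[255,255,255,255,255]}' 40
python3 -m creep '{"translation":[[0,0,0],[0,0,0],[0,0,0],[0,0,0],[0,0,0]],"yaw":[0,0,0,0,0],"gripper":[255,255,255,255,255]}' 40
```

```text
time_s: 14.15
ee_pos: [0.542, 0.3231, 0.0657]
eef_rot: [-3.141, 0.001, 1.676]
force: [0.2, -1.2, 0.3]
grip_width: 0.0941
time_s: 14.57
ee_pos: [0.5425, 0.3233, 0.0659]
eef_rot: [3.14, 0.0, 1.676]
force: [0.2, 0.3, 0.4]
grip_width: 0.0641
time_s: 14.98
ee_pos: [0.5424, 0.3233, 0.0659]
eef_rot: [3.14, 0.0, 1.676]
force: [-0.8, -0.1, -0.5]
grip_width: 0.0308
time_s: 15.4
ee_pos: [0.5424, 0.3233, 0.0659]
eef_rot: [3.14, 0.0, 1.676]
force: [-0.2, 0.3, -0.4]
grip_width: 0.0098
```

```bash

python3 -m creep '{"translation":[[0,0,15],[0,0,35],[0,0,55],[0,-20,62],[0,-55,62]],"yaw":[0,0,0,0,-0.02],"gripper":[255,255,255,255,255]}' 40
python3 -m creep '{"translation":[[-1,-38,0],[-2,-76,0],[-3,-114,0],[-4,-140,0],[-6,-165,0]],"yaw":[-0.02,-0.04,-0.06,-0.082,-0.082],"gripper":[255,255,255,255,255]}' 40
python3 -m creep '{"translation":[[0,-25,0],[0,-40,0],[0,-46,0],[0,-46,0],[0,-46,0]],"yaw":[0,0,0,0,0],"gripper":[255,255,255,255,255]}' 40
python3 - <<'E'
from h import *
o=ctrl.get_obs();c=shot("wrist","pics/w10.png");print(o['ee_pos'].round(4),o['eef_rot'].round(3))
hsv=cv2.cvtColor(c['pixels'],cv2.COLOR_RGB2HSV).astype(int)
for X in([.537,.060,.034],[.537,.095,.034],[.533,.095,.034],[.541,.095,.034],o['ee_pos']+[0,0,-.056]): print(np.round(proj(c,X),1))
cv2.imwrite('pics/w10c.png',cv2.resize(c['pixels'][120:320,180:380,::-1],None,fx=3,fy=3))
E
```

```text
time_s: 15.82
ee_pos: [0.5428, 0.2701, 0.13]
eef_rot: [3.137, -0.001, 1.66]
force: [0.6, -0.6, -0.8]
grip_width: 0.0096
time_s: 16.23
ee_pos: [0.5366, 0.1032, 0.1301]
eef_rot: [3.137, -0.001, 1.575]
force: [0.9, 0.4, -0.3]
grip_width: 0.01
time_s: 16.65
ee_pos: [0.5367, 0.0577, 0.1301]
eef_rot: [3.137, -0.001, 1.575]
force: [0.2, 0.6, -0.3]
grip_width: 0.01
[0.5367 0.0577 0.1301] [ 3.137e+00 -1.000e-03  1.575e+00]
[277.4 214.5]
[277.5 171.4]
[272.4 171.3]
[282.7 171.4]
[277.1 235.1]
```

View pics/w10c.png

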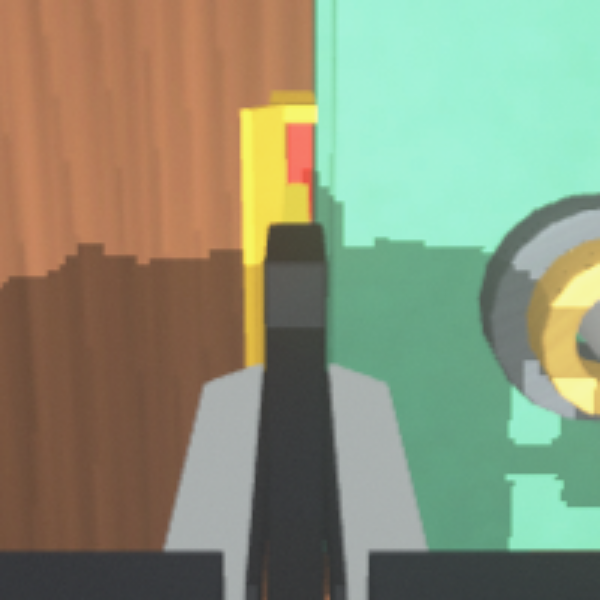

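```bash

python3 - <<'E'
from h import *
c=shot("wrist");o=ctrl.get_obs();t=o['ee_pos'];print(c['C2W'][:3,3].round(4))
im=c['pixels'].astype(int)
for X in(t+[0,.04,.010],t+[0,.02,.01]): print("rail expected",np.round(proj(c,X),1))
hsv=cv2.cvtColor(c['pixels'],cv2.COLOR_RGB2HSV)
for r in(199,205,210,222): 
    k=np.nonzero(im[r,255:305].max(-1)<105)[0]+255;print("rail row",r,k.min(),k.max())
for r in(164,170,176):
    print(r,[(int(u),*map(int,hsv[r,u])) for u in range(258,292,1)][::2])
for X in([.5367,.087,.034],[.5367,.087,.030]):print(np.round(proj(c,X),1))
E
```

```text
[0.536  0.1406 0.2908]
rail expected [277.5 204.9]
rail expected [277.3 244.7]
rail row 199 269 287
rail row 205 269 288
rail row 210 268 288
rail row 222 268 288
164 [(258, 12, 128, 189), (260, 23, 158, 240), (262, 30, 153, 247), (264, 27, 166, 246), (266, 27, 168, 245), (268, 26, 167, 245), (270, 26, 168, 245), (272, 27, 168, 245), (274, 26, 164, 244), (276, 4, 158, 247), (278, 4, 147, 247), (280, 4, 147, 247), (282, 4, 148, 247), (284, 13, 103, 161), (286, 78, 86, 237), (288, 78, 86, 237), (290, 76, 89, 232)]
170 [(258, 12, 129, 190), (260, 20, 155, 231), (262, 30, 153, 247), (264, 27, 166, 246), (266, 26, 171, 245), (268, 26, 168, 245), (270, 27, 168, 245), (272, 27, 167, 245), (274, 26, 167, 244), (276, 4, 159, 247), (278, 4, 149, 247), (280, 4, 147, 247), (282, 4, 147, 247), (284, 13, 102, 160), (286, 78, 88, 238), (288, 78, 88, 238), (290, 76, 90, 233)]
176 [(258, 12, 128, 191), (260, 20, 151, 233), (262, 30, 152, 247), (264, 28, 162, 247), (266, 26, 169, 245), (268, 26, 169, 245), (270, 27, 168, 245), (272, 27, 167, 245), (274, 26, 166, 244), (276, 3, 160, 247), (278, 3, 149, 247), (280, 4, 151, 247), (282, 4, 150, 247), (284, 12, 104, 160), (286, 77, 88, 238), (288, 78, 88, 238), (290, 76, 90, 234)]
[277.2 182. ]
[277.2 180.9]
```

```bash

python3 -m creep '{"translation":[[1.5,0.5,0],[1.5,0.5,-10],[1.5,0.5,-22],[1.5,0.5,-30],[1.5,0.5,-34]],"yaw":[0,0,0,0,0],"gripper":[255,255,255,255,255]}' 40
python3 -m creep '{"translation":[[0,0,-3],[0,0,-6],[0,0,-9],[0,0,-12],[0,0,-14]],"yaw":[0,0,0,0,0],"gripper":[255,255,255,255,255]}' 40
python3 -m creep '{"translation":[[0,0,0],[0,0,0]],"yaw":[0,0],"gripper":[255,255]}' 40
```

```text
time_s: 17.17
ee_pos: [0.5375, 0.059, 0.0943]
eef_rot: [3.139, -0.001, 1.577]
force: [-0.6, -1.0, -0.9]
grip_width: 0.0097
time_s: 17.58
ee_pos: [0.5376, 0.059, 0.0802]
eef_rot: [3.139, -0.001, 1.577]
force: [0.7, 0.7, -0.1]
grip_width: 0.0098
time_s: 17.75
ee_pos: [0.5376, 0.059, 0.0802]
eef_rot: [3.138, -0.001, 1.577]
force: [0.2, -0.1, -0.8]
grip_width: 0.0094
```

```bash

python3 -m creep '{"translation":[[0,0,-2],[0,0,-4],[0,0,-6],[0,0,-8],[0,0,-9]],"yaw":[0,0,0,0,0],"gripper":[255,255,255,255,255]}' 55
python3 -m creep '{"translation":[[0,0,-1.5],[0,0,-3],[0,0,-4],[0,0,-5],[0,0,-5]],"yaw":[0,0,0,0,0],"gripper":[255,255,255,255,255]}' 55
```

```text
time_s: 18.17
ee_pos: [0.5376, 0.059, 0.071]
eef_rot: [3.139, -0.001, 1.577]
force: [-0.7, 0.7, 1.8]
grip_width: 0.0094
time_s: 18.58
ee_pos: [0.5377, 0.059, 0.066]
eef_rot: [3.138, -0.001, 1.577]
force: [-1.7, 0.6, 5.0]
grip_width: 0.0098
```

```bash

python3 -m creep '{"translation":[[0,0,-0.7],[0,0,-1.4],[0,0,-2],[0,0,-2.5],[0,0,-2.5]],"yaw":[0,0,0,0,0],"gripper":[255,255,255,255,255]}' 55
python3 -m creep '{"translation":[[0,0,0],[0,0,-0.3],[0,0,-0.5],[0,0,-0.5],[0,0,-0.5]],"yaw":[0,0,0,0,0],"gripper":[255,255,255,255,255]}' 55
```

```text
time_s: 19.0
ee_pos: [0.5377, 0.059, 0.0638]
eef_rot: [3.138, -0.001, 1.577]
force: [-2.0, -0.3, 6.4]
grip_width: 0.0096
time_s: 19.42
ee_pos: [0.5378, 0.059, 0.0638]
eef_rot: [3.138, -0.001, 1.577]
force: [-3.6, -0.1, 9.2]
grip_width: 0.0097
```

```bash

python3 -m creep '{"translation":[[0,0,-0.6],[0,0,-1.2],[0,0,-1.2],[0,0,-1.2],[0,0,-1.2]],"yaw":[0,0,0,0,0],"gripper":[255,255,255,255,255]}' 55
python3 - <<'E'
from h import *
import time
c=shot("scene");w=shot("wrist");o=ctrl.get_obs();print(o['ee_pos'].round(4),o['force'].round(1))
a=cv2.resize(c['pixels'][210:310,230:330,::-1],(400,400));b=cv2.resize(w['pixels'][120:320,180:380,::-1],(400,400))
cv2.imwrite('pics/fin.png',np.hstack([a,b]))
E
```

```text
time_s: 19.83
ee_pos: [0.5379, 0.059, 0.0636]
eef_rot: [3.138, -0.001, 1.577]
force: [-6.8, -0.4, 17.1]
grip_width: 0.0095
[0.5379 0.059  0.0636] [-7.  -0.3 16.9]
```

View pics/fin.png

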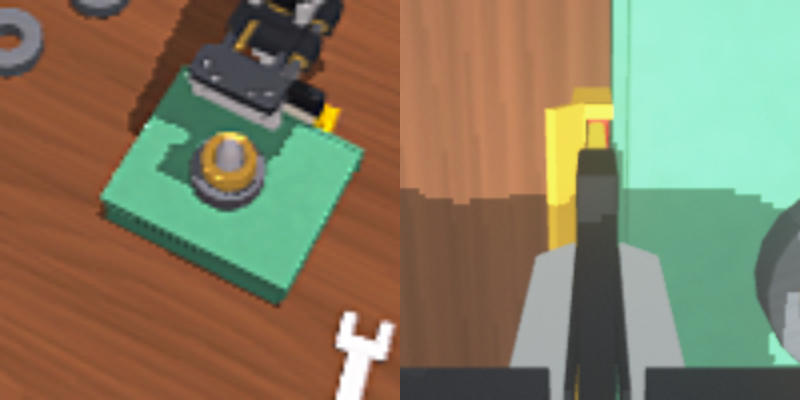

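```bash
python3 -c "
from station import ctrl
print(ctrl.get_obs()['force']);print(ctrl.hand_in())"
```

```text
[-6.97753799 -0.3420374  16.90763372]
the job is handed in; nothing more can be done
None
```

The job is done and handed in at about 20 s. The big collar went onto the post first, then the brass bushing, each all the way down and let go. The label holder is pressed home behind the yellow lip and the gripper is still holding it there.

- **Collar and bushing:** I took the rightmost of the four look-alike collars. Both parts stopped at the expected heights, and the last picture shows the bushing stacked on the collar, both flat.
- **Label holder:** The tool height puts its lower edge at about 7.6 mm, against 8 mm expected at the strip's stop. The downward push rose from 6 N to 17 N with almost no further travel, so the strip is at its stop. I judged this from height and force, as the strip can't be seen under the holder.
- **Sideways push:** A steady side load of about 7 N remains on the holder, probably from it resting against the channel wall.
- **Hard touch:** While lowering for the bushing, the fingertips hit the bench and the wrist force read 98 N for a moment. That is below the 120 N limit. I took it as the fingertips, not the gripper's body, so I don't think the 40 N limit applies, but I could not check that.

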